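Make up two cooking kits in divided trays

TASK

Make up two cooking kits in the wooden trays. Sauce kit, in the plain tray without a carrying loop: the food tin in its larger cell and the spice jar in its smaller one; glaze kit, in the tray with the carrying loop: the garlic bulb in the cell next to the loop and the honey jar in the other. Stand everything upright on the floor of its cell, and leave the timer, the wooden salt cellar and the white ramekin where they are.

Things in the scene. Friction and masses are not known exactly. Their poses are not given: they have to be found in the camera images.
- tin_0: Food tin, a plain cylinder with a printed paper label, 57 mm across, 72 mm high, standing. Loose, about 0.18 kg. Origin: centre of its underside, z up.
- spice_1: Slender straight glass spice jar with a black cap, 41 mm across, 105 mm high, standing. Loose, about 0.11 kg. Origin: centre of its underside, z up.
- honey_jar: Wide honey jar with a red screw lid; body 60 mm across, lid 65 mm across from 88 mm up, 100 mm high, standing. Loose, about 0.44 kg. Origin: centre of its underside, z up.
- garlic_0: Garlic bulb, roughly round, 60 x 57 mm across and 58 mm high with its short stem on top, sitting on its root. Loose, about 0.04 kg. Origin: centre of its underside, z up (through the stem).
- plain_tray: Plain rectangular light-wood tray without a loop, 145 mm long, split by a divider into two unequal cells. Fixed. 86 mm wide (76 inside), floor 5 mm thick, walls and divider 5 mm thick, tops 12 mm above worktop. Origin: centre of the underside; x along it towards the smaller cell, z up. Cell centres: y = 0, x = +41.5 mm (52 mm long) and y = 0, x = -28.5 mm (78 mm long).
- loop_tray: Light-wood tray with a flat carrying loop at one end, 175 mm long plus 30 mm of loop, split into two equal cells. Fixed. 86 mm wide (76 inside), floor 5 mm thick, walls and divider 5 mm thick, tops 12 mm above worktop. Origin: centre of the underside, loop not counted; x along it towards the loop, z up. Cell centres: y = 0, x = +42.5 mm (next to the loop) and y = 0, x = -42.5 mm, each 80 mm long.
- kitchen_timer: Bystander: round kitchen timer, white and green, 64 mm across, 51 mm high. Loose. Origin: centre of its underside.
- salt_cellar: Bystander: round lidded wooden salt cellar, 68 mm across, 62 mm high. Loose. Origin: centre of its underside.
- ramekin_1: Bystander: small white fluted ramekin, 68 mm across, 38 mm high. Loose. Origin: centre of its underside.

How it is judged (in metres and radians):
At the end, for the whole second after the job is handed in: Each of the four stands in its named cell: within 14 mm of the cell's centre along the tray and 20 mm across it, underside less than 10 mm above the tray's underside, upright within 0.1 rad (garlic 0.35), slower than 0.02 m/s; timer, salt cellar and ramekin moved less than 20 mm (x of tin_0 in the frame of plain_tray between -0.0425 and -0.0145 m and y of tin_0 in the frame of plain_tray between -0.02 and 0.02 m and z of tin_0 in the frame of plain_tray between 0 and 0.01 m and angle between each of tin_0, spice_1, honey_jar's own z axis and vertical below 0.1 rad and linear speed of each of tin_0, spice_1, garlic_0, honey_jar below 0.02 m/s and x of spice_1 in the frame of plain_tray between 0.0275 and 0.0555 m and y of spice_1 in the frame of plain_tray between -0.02 and 0.02 m and z of spice_1 in the frame of plain_tray between 0 and 0.01 m and x of garlic_0 in the frame of loop_tray between 0.0285 and 0.0565 m and y of garlic_0 in the frame of loop_tray between -0.02 and 0.02 m and z of garlic_0 in the frame of loop_tray between 0 and 0.01 m and angle between garlic_0's own z axis and vertical below 0.35 rad and x of honey_jar in the frame of loop_tray between -0.0565 and -0.0285 m and y of honey_jar in the frame of loop_tray between -0.02 and 0.02 m and z of honey_jar in the frame of loop_tray between 0 and 0.01 m); the robot touches nothing.
It fails at once if the kitchen timer is moved by more than 20 mm (distance of kitchen_timer from where it was at the start of the episode above 0.02 m).
It fails at once if the salt cellar is moved by more than 20 mm (distance of salt_cellar from where it was at the start of the episode above 0.02 m).
It fails at once if the white ramekin is moved by more than 20 mm (distance of ramekin_1 from where it was at the start of the episode above 0.02 m).
It also fails if it takes over 93 s, if anything falls off the work surface, if the arm or the gripper's body presses on something with over 40 N, if the wrist force passes 120 N, or if a joint passes its speed limit or range.

ROBOT

A 6-joint arm with a two-finger parallel gripper is mounted at the origin on a cart in front of the work surface, level with it; the furniture and walls round the work are solid. World frame = base frame: x ahead of the robot, y to its left, z up, the work surface at z = 0. Lengths are in m, angles in degrees, forces in N, time in s.
With the tool pointing down it reaches from about 0.275 to 0.825 m from the base axis. Payload 5.2 kg.
Tool frame: the origin (TCP) lies on the centre line of the jaws, within the pads' length; the fingertips stand 19 mm ahead of it and the grasp point (between the pads) is the TCP; z points along the fingers, y is the line along which they close (so a half turn about z gives the same grasp; the last joint's range is limited). The gripper opens to 93 mm and grips with 3 to 60 N. Pads are 15 mm wide; open, the fingers measure 128 mm over their backs; the gripper's body (75 mm by 188 mm) begins 65 mm behind the grasp point.
Start: joints at [53.526, 14.817, 87.949, -0, 77.235, -11.62], TCP at [0.231, 0.499, 0.238] pointing down, gripper open.
Joint ranges: [-179.93, 179.93], [-52.35, 119.4], [10.71, 147.94], [-69.91, 249.91], [12.55, 155.21], [-178.61, 178.61]. Speed limits (degrees/s): [147.25, 147.25, 180, 180, 180, 180].

INTERFACE

Orientations are given as [roll, pitch, yaw] about the fixed x, y, z axes, in that order (R = Rz(yaw) Ry(pitch) Rx(roll)).
In Python, from rig import arm gives the robot as it stands.
- The arm moves only by the tool carry_out, never from a script. Its arguments are lists of equal length, an entry for each row: "slide": the shift along the world's x, y, z in m, a list of three; "roll": the turn about the world's z in rad; "grip": the closure, from 0 (fully open) to 1 (shut). A call has exactly 8 rows; each row is the pose to reach, as a shift and turn from the pose commanded when the call began; what a row does not reach only later rows make up. A row lasts 1/8 s, in which the tool goes at most 62.5 mm and 10.7 degrees, less where a joint would pass 70% of its speed; a pose out of reach is approached as far as the arm can. A call with a gripper value outside its range is refused whole. The fingers move at their own pace and stop on an object; "squeeze" is the grip in N (left out, the last holds). Time passes only in rows, so rows that repeat a pose let the fingers close, or fill a call up. It gives the time, the measured TCP pose, the force, the opening and the grip force at its end, in the units of the state.
- arm.get_obs(): the state, without advancing time (a new reading comes with each control period).
- arm.camera(name): name is "side" or "top" or "wrist"; returns (picture, depth): 384x512x3 uint8, red, green, blue; 384x512 float32, m along the optical axis (not along the pixel's ray), 0 where there is no reading.
- arm.calibration(name): a dict with "vertical_fov" (degrees; the focal length in pixels is half the picture's height over the tangent of half this angle, whatever the lens; pixels are square), "cx", "cy" (the principal point, pixels), "R" (3x3) and "t" (3): a world point X has camera coordinates R X + t; the wrist camera has in their place "mount" (4x4, takes a point from camera to tool coordinates, whose origin is the TCP and whose axes are the flange's). Camera axes: x right, y down, z forward; pixel columns grow to the right and rows downward; lengths in m; the calibration is good to about 2 mm. A picture is of the moment at which its call begins: read the wrist's pose just before it. calibration takes no time and is no camera call.
- arm.sign_off(): hands the job in; it is judged then, once.
Trained networks look in the newest picture that a camera, given by its name, has taken for a name from the list of things; names that differ only in an ending like _2 or _b are one class to them, and where a whole thing is asked for, a point or a joint stands for the part that bears it (a point fixed in the world has none). Each returns a list of dicts, best first, with "conf" (0 to 1); they miss things now and then, are a little off and sometimes report something else, mostly with a low value. They report only what shows in the picture. A call takes as long as a camera call.
- arm.find_in(camera, target): "point" ([row, column] in pixels, amid what is visible of it).
- arm.masks_of(camera, target): "mask" (384x512 bool, what is visible of it) and "point" ([row, column] in pixels, amid what is visible of it).
- arm.pinpoint(camera, target): "point" ([row, column] in pixels: a listed point, or the origin of a listed thing).
The state is a dict: "time": time; "qpos": joint angles; "qd": joint speeds; "joint_torque": joint torques, N m; "tool_pos": TCP position; "eef_rot": TCP orientation; "force": force on the tool from outside, world axes, zero at the start; "torque": the same for the moment, N m; "gripper_width": finger opening in m; "gripper_force": force on a finger pad.
Only numpy, scipy, OpenCV 4.12 (cv2) and the standard library are available. Lean on these libraries where they do the work, as an engineer would, in place of code of your own. Each camera call takes 0.05 s, during which the arm holds its last target. There are 200 camera calls.

## Working session

There is one attempt and no reset: what is moved stays moved. The work goes in short steps, Python scripts to look and compute and a tool call to move; the robot and the scene stay as the last step left them, time stands still between calls to the robot, and variables do not carry over. Pictures are saved under pics/ and viewed, at most 14 in all, crops included, and the job is handed in when it is done.

Besides the shell and the picture viewer there is one more tool, called after "Call:" as name(argument=value, ...) on one line, values as JSON. carry_out: Moves the arm, as the interface text tells. Its arguments: {"type":"object","properties":{"slide":{"type":"array"},"roll":{"type":"array"},"grip":{"type":"array"},"squeeze":{"type":"number"}},"required":["slide","roll","grip"]}

```bash
mkdir -p pics
cat > h.py <<'E'
import numpy as np, cv2
from rig import arm
def snap(c,fn=None):
    o=arm.get_obs(); p,d=arm.camera(c)
    if fn: cv2.imwrite('pics/'+fn,p[:,:,::-1])
    return o,p,d
def cloud(c,d,o=None):
    k=arm.calibration(c); f=192/np.tan(np.radians(k['vertical_fov'])/2)
    v,u=np.mgrid[:384,:512]
    P=np.stack([(u-k['cx'])*d/f,(v-k['cy'])*d/f,d],-1)
    if c=='wrist':
        from scipy.spatial.transform import Rotation as R
        M=np.array(k['mount']); P=P@M[:3,:3].T+M[:3,3]
        return P@R.from_euler('xyz',o['eef_rot'],degrees=True).as_matrix().T+o['tool_pos']
    return (P-np.array(k['t']))@np.array(k['R'])
E
python3 - <<'E'
from h import *
print(arm.get_obs())
for c in('top','side'):
    o,p,d=snap(c,c+'0.png'); P=cloud(c,d); print(c,arm.calibration(c))
    for n in 'tin_0 spice_1 honey_jar garlic_0 plain_tray loop_tray kitchen_timer salt_cellar ramekin_1'.split():
        for r in arm.masks_of(c,n)[:2]:
            m=r['mask']&(d>0); Q=P[m]
            if len(Q)<10: continue
            print(n,round(r['conf'],2),np.round(r['point']),len(Q),'min',Q.min(0).round(3),'max',Q.max(0).round(3),'med',np.median(Q,0).round(3))
E
```

```text
{'time': 0.0, 'qpos': array([ 5.35261124e+01,  1.48581362e+01,  8.80101372e+01, -1.33430905e-03,
        7.72336620e+01, -1.16199723e+01]), 'qd': array([ 0.017524  ,  0.03920132, -0.05210497,  0.04975034, -0.0194512 ,
        0.03850325]), 'joint_torque': array([-6.98689855e-04, -4.37296307e+01, -2.84005326e+01,  7.18458812e-02,
        4.11680213e-02, -6.87086117e-05]), 'tool_pos': array([0.23085238, 0.49865212, 0.23683481]), 'eef_rot': array([-1.79899892e+02, -1.92576110e-02,  1.55146364e+02]), 'force': array([0.70523874, 0.48279991, 0.62473438]), 'torque': array([ 0.02248422,  0.01085904, -0.01770528]), 'gripper_force': 0.0, 'gripper_width': 0.09291881382834517}
top {'vertical_fov': 46.60553285748371, 'cx': 254.9553027390944, 'cy': 198.19180502481845, 'R': array([[-1.93152458e-02, -9.99813297e-01, -5.40864110e-04],
       [-9.89778034e-01,  1.91978244e-02, -1.41318387e-01],
       [ 1.41302386e-01, -2.19426397e-03, -9.89964050e-01]]), 't': array([0.36610664, 0.5314984 , 0.88785833])}
tin_0 0.89 [255. 226.] 662 min [ 0.401  0.389 -0.003] max [0.454 0.451 0.075] med [0.426 0.417 0.0
[... 1492 characters left out ...]
in [0.601 0.233 0.001] max [0.799 0.463 0.102] med [0.618 0.247 0.061]
garlic_0 0.75 [204. 265.] 504 min [ 0.538  0.355 -0.001] max [0.639 0.468 0.057] med [0.561 0.37  0.03 ]
garlic_0 0.64 [181. 220.] 847 min [0.501 0.453 0.   ] max [0.632 0.699 0.108] med [0.516 0.463 0.06 ]
plain_tray 0.91 [240. 275.] 2047 min [ 0.447  0.169 -0.   ] max [0.592 0.348 0.015] med [0.516 0.252 0.007]
loop_tray 0.94 [268. 246.] 3624 min [0.311 0.096 0.   ] max [0.484 0.304 0.015] med [0.401 0.195 0.007]
salt_cellar 0.67 [179. 259.] 796 min [0.559 0.388 0.001] max [0.683 0.616 0.064] med [0.618 0.464 0.045]
ramekin_1 0.79 [203. 166.] 728 min [ 0.369  0.49  -0.   ] max [0.436 0.56  0.04 ] med [0.401 0.507 0.025]
```

View pics/top0.png

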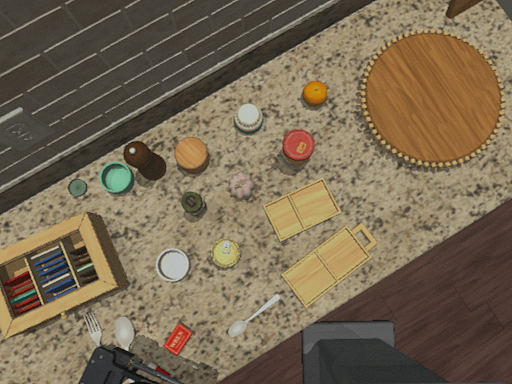

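View pics/side0.png

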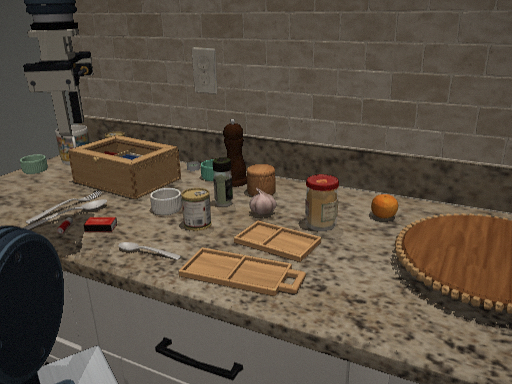

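Run:
```python
from h import *
o,p,d=snap('top'); P=cloud('top',d)
# heights map: tops
def top(cx,cy,z0,z1,r=.05):
    m=(np.hypot(P[...,0]-cx,P[...,1]-cy)<r)&(P[...,2]>z0)&(P[...,2]<z1)&(d>0); Q=P[m]
    if len(Q)<5: return None
    (c,s,_)=cv2.minAreaRect(Q[:,:2].astype(np.float32)*1000)
    return np.round(c,1),np.round(s,1),len(Q)
for n,a in dict(tin=(.425,.415,.064,.08),spice=(.52,.475,.09,.12),honey=(.63,.27,.09,.11),garl=(.568,.385,.025,.07),timer=(.71,.367,.03,.07),salt=(.63,.487,.045,.07),ram=(.405,.528,.028,.05)).items(): print(n,top(*a))
for n in('plain_tray','loop_tray'):
    m=arm.masks_of('top',n)[0]['mask']&(d>0); m&=(P[...,2]>.007); Q=P[m][:,:2]
    print(n,cv2.minAreaRect((Q*1000).astype(np.float32)))
    np.save(n,P[m]); print(arm.pinpoint('top',n)[:1])
    H=cv2.convertScaleAbs
# rectified top-down map of heights, trays
img=np.zeros((600,600,3),np.uint8)
S=2000;X0,Y0=.30,.08
for q,c in zip(P.reshape(-1,3),p.reshape(-1,3)):
    i,j=int((q[0]-X0)*S),int((q[1]-Y0)*S)
    if 0<=i<600 and 0<=j<600 and q[2]<.03: cv2.circle(img,(599-j,599-i),2,(c[::-1] if q[2]<.0085 else (255,0,255)).tolist() if q[2]<.0085 else (255,0,255),-1)
cv2.imwrite('pics/rect.png',img)
```

```text
tin (array([427.2, 416.9]), array([55.4, 52.9]), 643)
spice (array([525. , 480.4]), array([38.8, 39.9]), 358)
honey (array([635.3, 269.8]), array([61.6, 64.1]), 812)
garl (array([569.2, 387. ]), array([54.2, 53.9]), 506)
timer (array([716.7, 368.8]), array([57.3, 59.5]), 579)
salt (array([632.6, 487.7]), array([67.6, 66.9]), 871)
ram (array([405.5, 528.8]), array([66.2, 66.1]), 247)
plain_tray ((517.7413330078125, 258.26300048828125), (85.34117889404297, 144.5994873046875), 24.803903579711914)
[{'point': [208.7, 298.9], 'conf': 0.55}]
loop_tray ((405.7118835449219, 199.26223754882812), (84.87532043457031, 202.96839904785156), 34.8768196105957)
[{'point': [265.7, 323.6], 'conf': 0.88}]
```

View pics/rect.png

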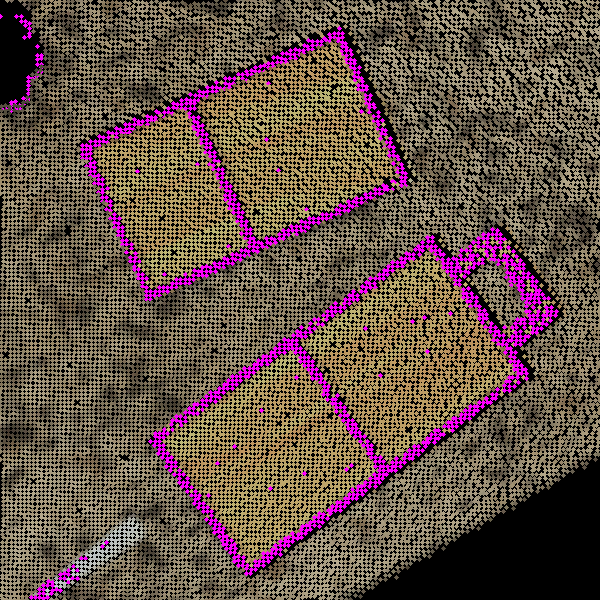

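The top view shows the tin at (226,253), spice jar (193,203), garlic (240,185), honey (297,146), plain tray (302,210) and loop tray (328,266). The rectified map shows the smaller plain cell on the left (+y) and the loop on the right. Targets in mm:
- Tin: (530,232)
- Spice jar: (500,296)
- Garlic: (422,176)
- Honey: (372,245)

I'll do the tin first.

Call:
carry_out(slide=[[0.049,-0.02,0],[0.098,-0.041,0],[0.147,-0.062,0],[0.196,-0.082,0],[0.196,-0.082,-0.05],[0.196,-0.082,-0.1],[0.196,-0.082,-0.15],[0.196,-0.082,-0.188]], roll=[0,0,0,0,0,0,0,0], grip=[0,0,0,0,0,0,0,0], squeeze=25)

```text
time: 2.25
tool_pos: [0.4266, 0.4165, 0.0475]
eef_rot: [-179.9, -0.1, 155.1]
force: [0.9, 0.2, 0.7]
gripper_width: 0.0929
gripper_force: 0.0
```

Call:
carry_out(slide=[[0,0,0],[0,0,0],[0,0,0],[0,0,0],[0,0,0],[0,0,0],[0,0,0.01],[0,0,0.03]], roll=[0,0,0,0,0,0,0,0], grip=[0.6,0.6,0.6,0.6,0.6,0.6,0.6,0.6])

```text
time: 3.25
tool_pos: [0.4266, 0.4168, 0.0797]
eef_rot: [-179.9, -0.1, 155.1]
force: [0.8, -0.6, -1.7]
gripper_width: 0.057
gripper_force: 25.0
```

Call:
carry_out(slide=[[0.02,-0.037,0.01],[0.046,-0.083,0.01],[0.073,-0.13,0.01],[0.095,-0.17,0.01],[0.103,-0.185,0.01],[0.103,-0.185,0],[0.103,-0.185,-0.015],[0.103,-0.185,-0.024]], roll=[0,0,0,0,0,0,0,0], grip=[0.6,0.6,0.6,0.6,0.6,0.6,0.6,0.6])

```text
time: 4.25
tool_pos: [0.5286, 0.2331, 0.0551]
eef_rot: [-179.9, -0.1, 155.3]
force: [-10.5, -6.3, 40.6]
gripper_width: 0.0572
gripper_force: 25.0
```

Call:
carry_out(slide=[[0,0,0],[0,0,0],[0,0,0],[0,0,0],[0,0,0],[0,0,0.03],[0,0,0.08],[0,0,0.12]], roll=[0,0,0,0,0,0,0,0], grip=[0.6,0.6,0.15,0.15,0.15,0.0,0,0])

```text
time: 5.25
tool_pos: [0.5305, 0.232, 0.1775]
eef_rot: [180.0, 0.1, 155.1]
force: [1.1, 0.9, -0.2]
gripper_width: 0.0929
gripper_force: 0.0
```

Call:
carry_out(slide=[[0.01,0.039,0],[0.02,0.078,0],[0.03,0.117,0],[0.038,0.154,0],[0.038,0.154,-0.05],[0.038,0.154,-0.1],[0.038,0.154,-0.135],[0.038,0.154,-0.142]], roll=[-0.16,-0.32,-0.48,-0.64,-0.64,-0.64,-0.64,-0.64], grip=[0,0,0,0,0,0,0,0], squeeze=12)

```text
time: 6.25
tool_pos: [0.5663, 0.3851, 0.0305]
eef_rot: [-179.7, -0.0, 118.5]
force: [-0.5, -0.2, 0.0]
gripper_width: 0.093
gripper_force: 0.0
```

Call:
carry_out(slide=[[0,0,0],[0,0,0],[0,0,0],[0,0,0],[0,0,0],[0,0,0],[0,0,0.02],[0,0,0.07]], roll=[0,0,0,0,0,0,0,0], grip=[0.6,0.6,0.6,0.6,0.6,0.6,0.6,0.6])

```text
time: 7.25
tool_pos: [0.5661, 0.385, 0.1019]
eef_rot: [-179.6, -0.0, 118.5]
force: [0.4, -1.0, -0.4]
gripper_width: 0.0561
gripper_force: 12.0
```

Run:
```python
from h import *
o,p,d=snap('side','s1.png'); o2,p2,d2=snap('top','t1.png')
cv2.imwrite('pics/a1.png',np.hstack([cv2.resize(p[120:300,140:400],(390,270)),cv2.resize(p2[100:300,180:440],(390,270))])[:,:,::-1])
P=cloud('top',d2);m=(P[...,2]>.069)&(P[...,2]<.085)&(np.hypot(P[...,0]-.53,P[...,1]-.232)<.045)
print(cv2.minAreaRect((P[m][:,:2]*1000).astype(np.float32)),np.median(P[m],0))
```

```text
((518.46435546875, 254.2444305419922), (44.65694808959961, 13.874825477600098), 29.986732482910156) [0.51803106 0.25429845 0.07308592]
```

View pics/a1.png

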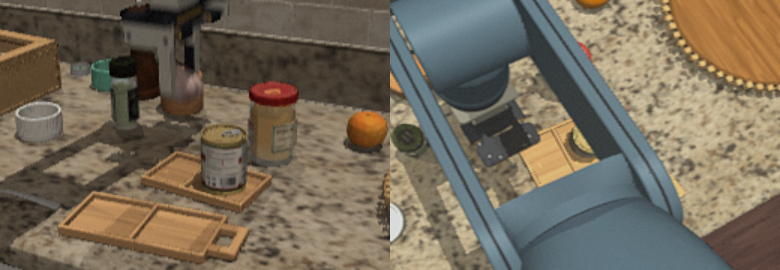

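The tin stands upright in the larger cell and the garlic is in the gripper. Next I'll place the garlic.

Call:
carry_out(slide=[[-0.02,-0.03,0.02],[-0.05,-0.072,0.02],[-0.08,-0.115,0.02],[-0.11,-0.158,0.02],[-0.135,-0.194,0.01],[-0.146,-0.21,-0.02],[-0.146,-0.21,-0.05],[-0.146,-0.21,-0.063]], roll=[0,0,0,0,0,0,0,0], grip=[0.6,0.6,0.6,0.6,0.6,0.6,0.6,0.6])

```text
time: 8.35
tool_pos: [0.4214, 0.1757, 0.0399]
eef_rot: [-179.9, -0.0, 118.4]
force: [-0.1, -0.1, -0.4]
gripper_width: 0.0562
gripper_force: 12.0
```

Call:
carry_out(slide=[[0,0,0],[0,0,0],[0,0,0],[0,0,0],[0,0,0],[0,0,0.04],[0,0,0.1],[0,0,0.15]], roll=[0,0,0,0,0,0,0,0], grip=[0.6,0.6,0.15,0.15,0.15,0.0,0,0])

```text
time: 9.35
tool_pos: [0.4222, 0.1761, 0.1928]
eef_rot: [180.0, 0.0, 118.5]
force: [0.8, -0.5, -0.5]
gripper_width: 0.093
gripper_force: 0.0
```

Call:
carry_out(slide=[[0.016,0.05,0],[0.034,0.1,0],[0.052,0.155,0],[0.07,0.21,0],[0.088,0.26,0],[0.103,0.304,0],[0.103,0.304,0],[0.103,0.304,0]], roll=[-0.13,-0.26,-0.4,-0.53,-0.67,-0.67,-0.67,-0.67], grip=[0,0,0,0,0,0,0,0], squeeze=25)

```text
time: 10.35
tool_pos: [0.5247, 0.4794, 0.19]
eef_rot: [-179.9, 0.1, 80.1]
force: [0.2, -0.5, -0.3]
gripper_width: 0.093
gripper_force: 0.0
```

Run:
```python
from h import *
o,p,d=snap('wrist','w1.png'); P=cloud('wrist',d,o); print(o['tool_pos'],o['eef_rot'])
m=(P[...,2]>.098)&(P[...,2]<.115)&(np.hypot(P[...,0]-.525,P[...,1]-.48)<.04)&(d>0);Q=P[m]
print(len(Q),cv2.minAreaRect((Q[:,:2]*1000).astype(np.float32)),Q[:,2].max())
m=(P[...,2]>.12)&(P[...,2]<.3)&(np.hypot(P[...,0]-.525,P[...,1]-.48)<.2)&(d>.12);Q=P[m]
print(len(Q),Q.min(0),Q.max(0),np.median(Q,0)) if len(Q) else 0
o,p,d=snap('side','s2.png')
```

```text
[0.52465049 0.47936362 0.19000786] [-1.79946237e+02  8.70080813e-02  8.01082046e+01]
1831 ((526.7678833007812, 478.79168701171875), (40.131980895996094, 39.44689178466797), 82.96356201171875) 0.10828234594258015
12100 [0.46455067 0.46226224 0.12004625] [0.63937898 0.60149411 0.24039549] [0.58622845 0.49912486 0.17716147]
```

View pics/w1.png

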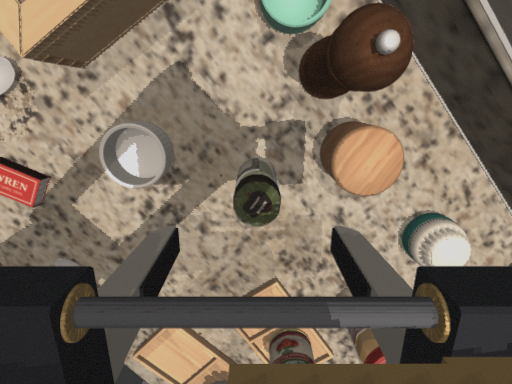

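View pics/s2.png

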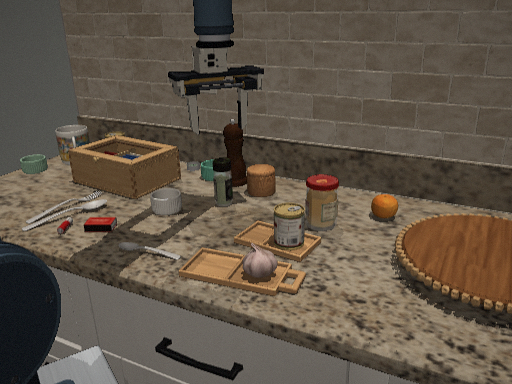

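The wrist view shows the jar centred between the fingers at about (258,195). The mill at (370,45) and the cellar are clear of the gripper. The side view shows the garlic upright in the cell next to the loop. Descending on the spice jar.

Call:
carry_out(slide=[[0.001,0,-0.04],[0.001,0,-0.08],[0.001,0,-0.11],[0.001,0,-0.118],[0.001,0,-0.118],[0.001,0,-0.118],[0.001,0,-0.118],[0.001,0,-0.118]], roll=[0,0,0,0,0,0,0,0], grip=[0,0,0,0,0.3,0.8,0.8,0.8])

```text
time: 11.45
tool_pos: [0.5265, 0.4803, 0.0736]
eef_rot: [179.9, -0.1, 80.1]
force: [-0.6, 0.1, 0.2]
gripper_width: 0.0575
gripper_force: 0.0
```

Call:
carry_out(slide=[[0,0,0],[0,0,0],[0,0,0],[0,0,0.01],[0,0,0.04],[0,0,0.08],[0,0,0.1],[0,0,0.1]], roll=[0,0,0,0,0,0,0,0], grip=[0.8,0.8,0.8,0.8,0.8,0.8,0.8,0.8])

```text
time: 12.45
tool_pos: [0.5272, 0.4808, 0.1754]
eef_rot: [179.8, -0.2, 80.1]
force: [0.2, 1.0, -1.8]
gripper_width: 0.0409
gripper_force: 25.0
```

Call:
carry_out(slide=[[-0.004,-0.03,0],[-0.01,-0.07,0],[-0.016,-0.115,0],[-0.022,-0.155,0],[-0.025,-0.178,0],[-0.026,-0.184,-0.03],[-0.026,-0.184,-0.06],[-0.026,-0.184,-0.065]], roll=[0.1,0.25,0.4,0.5,0.6,0.6,0.6,0.6], grip=[0.8,0.8,0.8,0.8,0.8,0.8,0.8,0.8])

```text
time: 13.45
tool_pos: [0.4979, 0.295, 0.1046]
eef_rot: [-179.6, -0.0, 114.4]
force: [0.0, -0.1, -1.2]
gripper_width: 0.0405
gripper_force: 25.0
```

Run:
```python
from h import *
o,p,d=snap('wrist','w2.png'); P=cloud('wrist',d,o); print(o['tool_pos'],o['eef_rot'])
m=(P[...,2]>.128)&(P[...,2]<.15)&(np.hypot(P[...,0]-.5,P[...,1]-.296)<.04)&(d>0);Q=P[m]
print('cap',len(Q),cv2.minAreaRect((Q[:,:2]*1000).astype(np.float32))[:2],Q[:,2].max())
m=(P[...,2]>.0085)&(P[...,2]<.02)&(np.hypot(P[...,0]-.51,P[...,1]-.27)<.12)&(d>0)
u=np.array([-.4195,.9078]);v=np.array([.9078,.4195]);q=(P[m][:,:2]-[.5177,.2583])
a,b=q@u*1000,q@v*1000
k=(abs(b)<44)&(a>0)
h,e=np.histogram(a[k],np.arange(0,84,2)); print(dict(zip(e.astype(int).tolist(),h.tolist())))
k=(a>16)&(a<66); h,e=np.histogram(b[k],np.arange(-50,52,2)); print(dict(zip(e.astype(int).tolist(),h.tolist())))
```

```text
[0.49785837 0.29503546 0.10457162] [-1.79626221e+02 -3.16584022e-02  1.14445489e+02]
cap 5699 ((495.2591552734375, 303.1369323730469), (50.39838409423828, 53.03790283203125)) 0.1499882466219382
{0: 0, 2: 0, 4: 0, 6: 0, 8: 0, 10: 0, 12: 2, 14: 6, 16: 13, 18: 29, 20: 26, 22: 24, 24: 29, 26: 26, 28: 25, 30: 29, 32: 25, 34: 27, 36: 32, 38: 22, 40: 27, 42: 30, 44: 27, 46: 28, 48: 27, 50: 28, 52: 35, 54: 25, 56: 33, 58: 31, 60: 33, 62: 72, 64: 188, 66: 248, 68: 208, 70: 0, 72: 0, 74: 0, 76: 0, 78: 0, 80: 0}
{-50: 0, -48: 0, -46: 0, -44: 22, -42: 119, -40: 133, -38: 65, -36: 3, -34: 2, -32: 2, -30: 3, -28: 2, -26: 3, -24: 3, -22: 5, -20: 4, -18: 4, -16: 3, -14: 5, -12: 5, -10: 5, -8: 7, -6: 6, -4: 9, -2: 5, 0: 6, 2: 7, 4: 4, 6: 8, 8: 6, 10: 7, 12: 7, 14: 6, 16: 9, 18: 5, 20: 5, 22: 7, 24: 6, 26: 7, 28: 6, 30: 9, 32: 5, 34: 8, 36: 7, 38: 135, 40: 141, 42: 75, 44: 0, 46: 0, 48: 0}
```

View pics/w2.png

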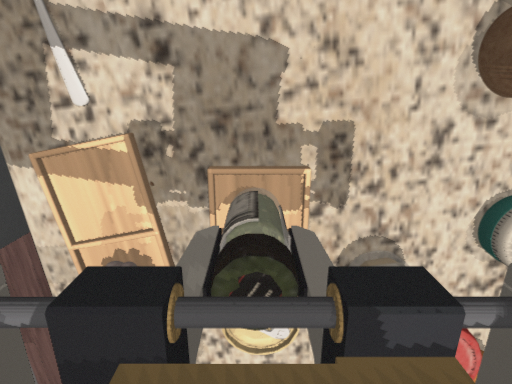

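The wrist view puts the jar over the small cell. The cell's end wall sits about 2 mm nearer than the top camera put it, so I'll shift slightly and lower.

Call:
carry_out(slide=[[0.001,-0.0015,0],[0.001,-0.0015,-0.01],[0.001,-0.0015,-0.018],[0.001,-0.0015,-0.022],[0.001,-0.0015,-0.025],[0.001,-0.0015,-0.027],[0.001,-0.0015,-0.028],[0.001,-0.0015,-0.0285]], roll=[0,0,0,0,0,0,0,0], grip=[0.8,0.8,0.8,0.8,0.8,0.8,0.8,0.8])

```text
time: 14.5
tool_pos: [0.5012, 0.2946, 0.0792]
eef_rot: [180.0, 0.0, 114.5]
force: [0.2, -0.5, -1.1]
gripper_width: 0.0405
gripper_force: 25.0
```

Call:
carry_out(slide=[[0,0,-0.0005],[0,0,-0.0005],[0,0,-0.0005],[0,0,-0.0005],[0,0,-0.0005],[0,0,0.03],[0,0,0.08],[0,0,0.12]], roll=[0,0,0,0,0,0,0,0], grip=[0.8,0.8,0.4,0.2,0.2,0.2,0,0])

```text
time: 15.5
tool_pos: [0.5014, 0.2946, 0.201]
eef_rot: [179.9, 0.0, 114.5]
force: [1.3, 0.3, -0.1]
gripper_width: 0.0897
gripper_force: 0.0
```

Call:
carry_out(slide=[[0.045,-0.008,0],[0.09,-0.017,0],[0.134,-0.025,0],[0.134,-0.025,-0.03],[0.134,-0.025,-0.07],[0.134,-0.025,-0.11],[0.134,-0.025,-0.14],[0.134,-0.025,-0.15]], roll=[0,0,0,0,0,0,0,0], grip=[0,0,0,0,0,0,0,0], squeeze=35)

```text
time: 16.5
tool_pos: [0.6337, 0.2692, 0.0467]
eef_rot: [-179.8, -0.0, 114.5]
force: [0.2, -0.9, -0.5]
gripper_width: 0.093
gripper_force: 0.0
```

Call:
carry_out(slide=[[0,0,0],[0,0,0],[0,0,0],[0,0,0],[0,0,0],[0,0,0.02],[0,0,0.06],[0,0,0.1]], roll=[0,0,0,0,0,0,0,0], grip=[0.6,0.6,0.6,0.6,0.6,0.6,0.6,0.6])

```text
time: 17.5
tool_pos: [0.6346, 0.2695, 0.1499]
eef_rot: [-179.9, -0.0, 114.5]
force: [-0.3, -0.4, -4.7]
gripper_width: 0.0633
gripper_force: 35.0
```

Call:
carry_out(slide=[[0,0,0.045],[-0.03,-0.003,0.05],[-0.08,-0.008,0.05],[-0.13,-0.013,0.05],[-0.18,-0.018,0.05],[-0.23,-0.023,0.05],[-0.263,-0.0255,0.03],[-0.263,-0.0255,-0.02]], roll=[0,0,0,0,0,0,0,0], grip=[0.6,0.6,0.6,0.6,0.6,0.6,0.6,0.6])

```text
time: 18.5
tool_pos: [0.3715, 0.2447, 0.1312]
eef_rot: [179.7, 0.0, 114.5]
force: [1.5, 0.5, -4.6]
gripper_width: 0.0629
gripper_force: 35.0
```

Run:
```python
from h import *
o,p,d=snap('side','s3.png'); print(o['tool_pos'],o['gripper_width'])
```

```text
[0.37147885 0.24474571 0.13119824] 0.06288791515641702
```

View pics/s3.png

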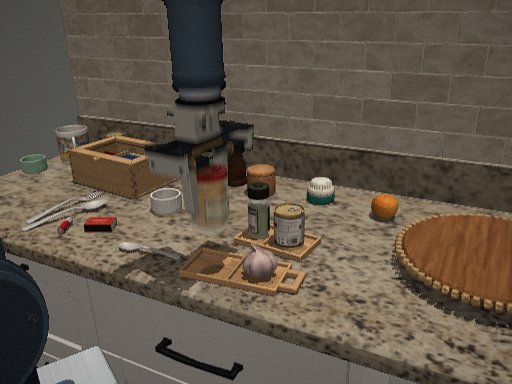

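The jar is held nearly upright over the free loop-tray cell at about (210,200), and the spice jar and tin stand properly. Lowering.

Call:
carry_out(slide=[[0,0,-0.025],[0,0,-0.045],[0,0,-0.06],[0,0,-0.067],[0,0,-0.07],[0,0,-0.072],[0,0,-0.073],[0,0,-0.074]], roll=[0,0,0,0,0,0,0,0], grip=[0.6,0.6,0.6,0.6,0.6,0.6,0.6,0.6])

```text
time: 19.55
tool_pos: [0.3724, 0.2442, 0.0556]
eef_rot: [180.0, 0.0, 114.5]
force: [-2.1, -0.5, 7.0]
gripper_width: 0.0629
gripper_force: 35.0
```

Call:
carry_out(slide=[[0,0,0],[0,0,0],[0,0,0],[0,0,0],[0,0,0],[0,0,0.01],[0,0,0.05],[0,0,0.1]], roll=[0,0,0,0,0,0,0,0], grip=[0.5,0.3,0,0,0,0,0,0])

```text
time: 20.55
tool_pos: [0.3714, 0.2438, 0.1561]
eef_rot: [-179.9, -0.0, 114.5]
force: [0.1, -0.0, 0.1]
gripper_width: 0.0931
gripper_force: 0.0
```

Call:
carry_out(slide=[[0,0,0.05],[0,0.03,0.1],[0,0.08,0.12],[-0.03,0.12,0.12],[-0.06,0.16,0.12],[-0.09,0.2,0.12],[-0.12,0.24,0.12],[-0.14,0.26,0.12]], roll=[0,0,0,0,0,0,0,0], grip=[0,0,0,0,0,0,0,0])

```text
time: 21.55
tool_pos: [0.2304, 0.5056, 0.2758]
eef_rot: [180.0, -0.0, 114.6]
force: [0.7, 0.1, 0.7]
gripper_width: 0.0931
gripper_force: 0.0
```

Run:
```python
from h import *
o,p,d=snap('top','t4.png'); P=cloud('top',d)
o2,p2,d2=snap('side','s4.png')
cv2.imwrite('pics/a4.png',np.hstack([cv2.resize(p[100:320,160:400],(390,358)),cv2.resize(p2[130:310,150:410],(390,270),).copy() if 0 else cv2.resize(p2[110:330,150:390],(390,358))])[:,:,::-1])
up=np.array([-.4195,.9078]);cp=np.array([517.7,258.3]);ul=np.array([.581,-.814]);cl=np.array([397,210.5])
for n,c,z0,z1,C,u in [('tin',(.53,.232),.069,.085,cp,up),('spice',(.501,.295),.1,.12,cp,up),('honey',(.372,.244),.095,.115,cl,ul),('garl',(.422,.176),.03,.075,cl,ul),('timer',(.7167,.3688),.03,.07,cl,ul),('salt',(.6326,.4877),.045,.07,cl,ul),('ram',(.4055,.5288),.028,.05,cl,ul)]:
    m=(P[...,2]>z0)&(P[...,2]<z1)&(np.hypot(P[...,0]-c[0],P[...,1]-c[1])<.042)&(d>0);Q=P[m]
    if len(Q)<5: print(n,'none');continue
    r=cv2.minAreaRect((Q[:,:2]*1000).astype(np.float32)); e=np.array(r[0])-C
    A=np.c_[Q[:,:2]-Q[:,:2].mean(0),np.ones(len(Q))]; s=np.linalg.lstsq(A,Q[:,2],rcond=None)[0]
    print(n,np.round(r[0],1),np.round(r[1],1),'along',round(e@u,1),'across',round(e@[-u[1],u[0]],1),'ztop',Q[:,2].max().round(4),'slope',s[:2].round(3))
```

```text
tin [528.3 236.1] [54.8 55.4] along -24.6 across -0.3 ztop 0.0797 slope [ 0.007 -0.   ]
spice [500.6 296. ] [38.5 39.9] along 41.4 across -0.2 ztop 0.1141 slope [ 0.028 -0.011]
honey [372.6 244.7] [62.2 61.3] along -42.0 across 0.0 ztop 0.1085 slope [ 0.004 -0.012]
garl [424.2 177.4] [55.  52.8] along 42.8 across 2.9 ztop 0.0608 slope [-0.017 -0.038]
timer [717.4 368.2] [58.8 56.9] along 57.8 across 352.5 ztop 0.0542 slope [0.148 0.018]
salt [632.5 487.4] [67.3 67.3] along -88.5 across 352.5 ztop 0.0656 slope [0.032 0.02 ]
ram [405.9 528.3] [67.  65.9] along -253.5 across 191.9 ztop 0.0406 slope [-0.003 -0.006]
```

View pics/a4.png

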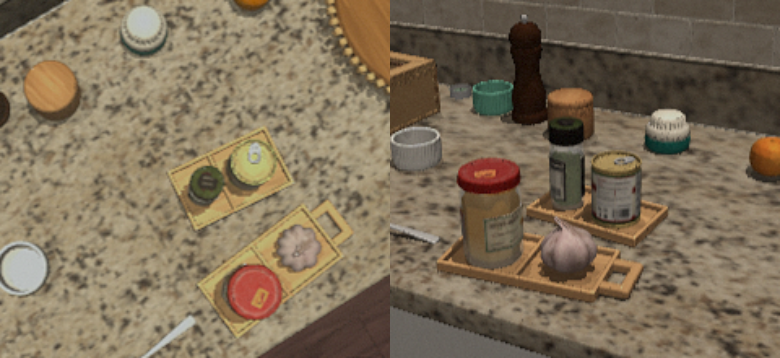

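All four stand upright in their cells, each within about 4 mm of its centre, and the bystanders have not moved. Handing in.

```bash
python3 -c "
from rig import arm
print(arm.sign_off())"
```

```text
the job is handed in; nothing more can be done
None
```

Both kits are made up and handed in: all four items stand upright in their named cells, each about 4 mm or less from its cell's centre by the last camera check, and the timer, salt cellar and ramekin have not moved; sign-off returned no verdict.

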